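Check off the connector kit on the tally keys

ROBOT

A 6-joint arm with a two-finger parallel gripper is mounted at the origin on the work surface. World frame = base frame: x ahead of the robot, y to its left, z up, the work surface at z = 0. Lengths are in m, angles in rad, forces in N, time in s.
With the tool pointing down it reaches from about 0.375 to 0.9 m from the base axis. Payload 3.1 kg.
Tool frame: the origin (TCP) lies midway between the tips of the shut fingers; the grasp point (between the pads) lies 19 mm behind it; z points along the fingers, y is the line along which they close (so a half turn about z gives the same grasp; the last joint's range is limited). The gripper opens to 87 mm and grips with 3 to 60 N. Pads are 19 mm wide; open, the fingers measure 117 mm over their backs; the gripper's body (75 mm by 190 mm) begins 51 mm behind the grasp point.
Start: joints at [-0.178, 0.527, 1.433, -0, 1.181, -0.178], TCP at [0.625, 0, 0.223] pointing down, gripper open.
Joint ranges: [-3.08, 3.08], [-0.75, 2.2], [0.22, 2.44], [-1.43, 4.57], [0, 2.65], [-2.85, 2.85]. Speed limits (rad/s): [2.79, 2.79, 3.14, 3.14, 3.14, 3.14].

INTERFACE

Orientations are given as a unit quaternion [x, y, z, w].
In Python, from rig import get_obs, cams, job gives the robot as it stands.
- The arm moves only by the tool servo_tool, never from a script. Its argument "moves" is text: rows parted by semicolons, each of 5 numbers parted by spaces: the shift along the tool's x, y, z in m, then the turn about the tool's z in degrees, then the finger opening in m, from 0 to 0.087. In form: dx dy dz spin claw; .... A call has 1 to 10 rows; each row is the pose to reach, as a shift and turn from the pose commanded when the call began, along the tool's axes at that moment; what a row does not reach only later rows make up. A row lasts 1/12 s, in which the tool goes at most 41.7 mm and 7.16 degrees, less where a joint would pass 70% of its speed; a pose out of reach is approached as far as the arm can. A call with a gripper value outside its range is refused whole. The fingers move at their own pace and stop on an object; "grip_force" is the grip in N (left out, the last holds). Time passes only in rows, so rows that repeat a pose let the fingers close. It gives the time, the measured TCP pose, the force, the opening and the grip force at its end, in the units of the state.
- get_obs(): the state, without advancing time (a new reading comes with each control period).
- cams.camera(name): name is "scene" or "side" or "wrist"; returns the picture (420x560x3 uint8, blue, green, red); there is no depth.
- cams.camera_model(name): a dict with "fx", "fy", "cx", "cy" (pixels), "R" (3x3) and "t" (3): a world point X has camera coordinates R X + t. Camera axes: x right, y down, z forward; pixel columns grow to the right and rows downward; lengths in m; the calibration is good to about 2 mm. A picture is of the moment at which its call begins: read the wrist's pose just before it. camera_model takes no time and is no camera call; for the wrist camera it gives the pose at the moment of the call.
- job.hand_in(): hands the job in; it is judged then, once.
The state is a dict: "time": time; "q": joint angles; "joint_velocities": joint speeds; "joint_torque": joint torques, N m; "position": TCP position; "tool_rot": TCP orientation; "ft_force": force on the tool from outside, world axes, zero at the start; "moment": the same for the moment, N m; "grip_width": finger opening in m; "grip_force": force on a finger pad.
Only numpy, scipy, OpenCV 4.12 (cv2) and the standard library are available. Lean on these libraries where they do the work, as an engineer would, in place of code of your own. Each camera call takes 0.05 s, during which the arm holds its last target. There are 200 camera calls.

TASK

Check off the connector kit on the tally stations: with the fingertips, gently press down the key in front of the box of long tubes, then the key in front of the box of rings, then the key in front of the box of square blocks. Press each until it stays clearly down by itself. Leave the key of the empty box up, and do not shift or pick up the stations or the loose things lying by them.

Things in the scene. Friction and masses are not known exactly. Their poses are not given: they have to be found in the camera images.
- tubes_box: Tally station with the box holding eight long steel tubes (13 mm thick, 74 mm long, lying side by side). Loose, about 1.3 kg: in front a black housing 48 x 50 mm, 38 mm tall, with a round white key; behind it an open cardboard box 104 mm (x) by 90 mm (y), rim 50 mm up, centre at x +88 mm. Spans x -25 to 141, y -46 to 46 mm. Origin: underside, below the key's axis; +x points from key to box, z up.
- tubes_top (a point): Centre of the top face of the key of the station 'tubes'; it moves with the key. 62 mm above the bench while the key is up, the key is 36 mm in diameter.
- tubes_key (a joint): How far the key of the station 'tubes' is pressed into its collar, in m: 0 up (at the start), 0.012 fully in. Slides straight down against about 2 N of friction (more when moved fast) and stays where it is left. The collar sinks too, sprung at 1 N/mm: 2 mm under the friction, up to 12 mm once the key is in, and rises on release. Counts as pressed from 5 mm.
- rings_box: Tally station with the box holding six flat steel rings (36 mm across, 20 mm hole, 8 mm thick). Loose, about 1.3 kg: in front a black housing 48 x 50 mm, 38 mm tall, with a round white key; behind it an open cardboard box 104 mm (x) by 90 mm (y), rim 50 mm up, centre at x +88 mm. Spans x -25 to 141, y -46 to 46 mm. Origin: underside, below the key's axis; +x points from key to box, z up.
- rings_top (a point): Centre of the top face of the key of the station 'rings'; it moves with the key. 62 mm above the bench while the key is up, the key is 36 mm in diameter.
- rings_key (a joint): How far the key of the station 'rings' is pressed into its collar, in m: 0 up (at the start), 0.012 fully in. Slides straight down against about 2 N of friction (more when moved fast) and stays where it is left. The collar sinks too, sprung at 1 N/mm: 2 mm under the friction, up to 12 mm once the key is in, and rises on release. Counts as pressed from 5 mm.
- blocks_box: Tally station with the box holding six square steel blocks (22 mm cubes). Loose, about 1.3 kg: in front a black housing 48 x 50 mm, 38 mm tall, with a round white key; behind it an open cardboard box 104 mm (x) by 90 mm (y), rim 50 mm up, centre at x +88 mm. Spans x -25 to 141, y -46 to 46 mm. Origin: underside, below the key's axis; +x points from key to box, z up.
- blocks_top (a point): Centre of the top face of the key of the station 'blocks'; it moves with the key. 62 mm above the bench while the key is up, the key is 36 mm in diameter.
- blocks_key (a joint): How far the key of the station 'blocks' is pressed into its collar, in m: 0 up (at the start), 0.012 fully in. Slides straight down against about 2 N of friction (more when moved fast) and stays where it is left. The collar sinks too, sprung at 1 N/mm: 2 mm under the friction, up to 12 mm once the key is in, and rises on release. Counts as pressed from 5 mm.
- empty_box: Tally station with the box that is empty. Loose, about 1.3 kg: in front a black housing 48 x 50 mm, 38 mm tall, with a round white key; behind it an open cardboard box 104 mm (x) by 90 mm (y), rim 50 mm up, centre at x +88 mm. Spans x -25 to 141, y -46 to 46 mm. Origin: underside, below the key's axis; +x points from key to box, z up.
- empty_top (a point): Centre of the top face of the key of the station 'empty'; it moves with the key. 62 mm above the bench while the key is up, the key is 36 mm in diameter.
- empty_key (a joint): How far the key of the station 'empty' is pressed into its collar, in m: 0 up (at the start), 0.012 fully in. Slides straight down against about 2 N of friction (more when moved fast) and stays where it is left. The collar sinks too, sprung at 1 N/mm: 2 mm under the friction, up to 12 mm once the key is in, and rises on release. Counts as pressed from 5 mm.
- screwdriver: Loose screwdriver, about 160 mm long, lying between the robot and the stations; origin at mid-underside. To be left alone.
- spool: Loose aluminium wire spool without wire, 48 mm across, 40 mm tall, standing between the robot and the stations; origin at the centre of its underside. To be left alone.
- plug: Loose round metal plug, 26 mm across at the foot, 45 mm tall, standing between the robot and the stations; origin at the centre of its underside. To be left alone.
There are look-alikes about, which are no part of the job. Leave any blue look-alike of the blocks_box alone.

How it is judged:
By the outcome, as a careful person would: the job done as asked, in the order asked, and still so for the second after the job is handed in, with the robot touching nothing.
It also fails if it takes over 40 s, if anything falls off the work surface, if the arm or the gripper's body presses on something with over 40 N, if the wrist force passes 120 N, or if a joint passes its speed limit or range.

## Working session

There is one attempt and no reset: what is moved stays moved. The work goes in short steps, Python scripts to look and compute and a tool call to move; the robot and the scene stay as the last step left them, time stands still between calls to the robot, and variables do not carry over. Pictures are saved under pics/ and viewed, at most 10 in all, crops included, and the job is handed in when it is done.

Besides the shell and the picture viewer there is one more tool, called after ">>>" in YAML: its name, and indented under it one key for each argument. servo_tool: Moves the arm, as the interface text tells. Its arguments: {"type":"object","properties":{"moves":{"type":"string"},"grip_force":{"type":"number"}},"required":["moves"]}

```bash
mkdir -p pics
python3 - <<'E'
from rig import get_obs,cams
import cv2
o=get_obs();print(o['time'],o['position'],o['tool_rot'],o['ft_force'])
for n in("scene","side","wrist"):
    cv2.imwrite(f"pics/{n}0.png",cams.camera(n))
    m=cams.camera_model(n);print(n,m)
E
```

```text
0.0 [6.24268489e-01 1.49507013e-04 2.21589523e-01] [ 7.07097793e-01  7.07114963e-01 -6.22585279e-04 -8.67974655e-04] [ 0.2812564  -0.70582857 -0.15479287]
scene {'fx': 425.2665473561057, 'fy': 425.2665473561057, 'cx': 274.44018048471946, 'cy': 210.34544549251683, 'R': array([[-0.11897993,  0.99282107,  0.01225181],
       [ 0.78184596,  0.1012883 , -0.61518906],
       [-0.61201362, -0.06361612, -0.78828441]]), 't': array([ 0.02149708, -0.31547618,  1.2365416 ])}
side {'fx': 512.5992658958556, 'fy': 512.5992658958556, 'cx': 275.3973286957127, 'cy': 209.9814228642171, 'R': array([[-0.936016  , -0.35160936,  0.01564953],
       [-0.28112355,  0.72014388, -0.63432038],
       [ 0.21176307, -0.59813348, -0.77291186]]), 't': array([0.43726534, 0.16721586, 1.27861026])}
wrist {'fx': 357.98859985924065, 'fy': 357.98859985924065, 'cx': 270.73022756470823, 'cy': 208.6081972408339, 'R': array([[ 9.99998728e-01, -1.13927394e-03, -1.11663902e-03],
       [-8.24618933e-04, -9.68369980e-01,  2.49517338e-01],
       [-1.36558831e-03, -2.49516100e-01, -9.68369687e-01]]), 't': array([-0.62478234, -0.02959572,  0.38976183])}
```

View pics/scene0.png

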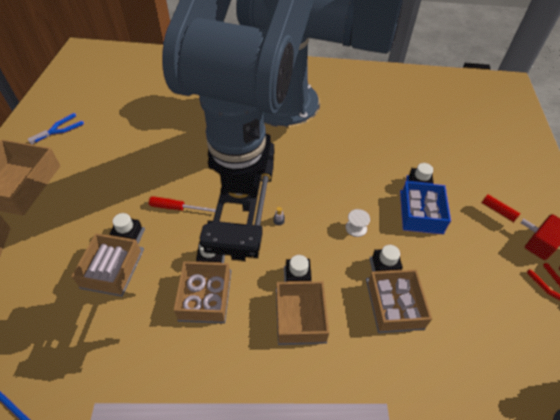

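View pics/side0.png

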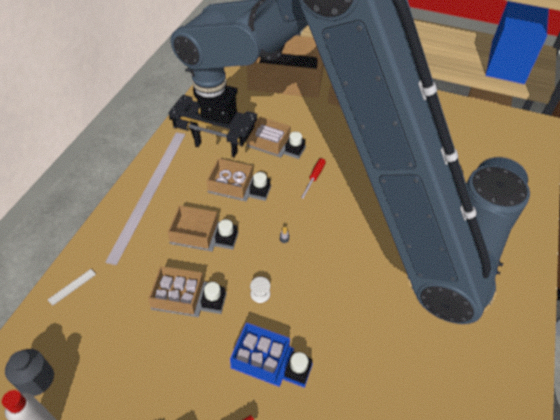

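View pics/wrist0.png

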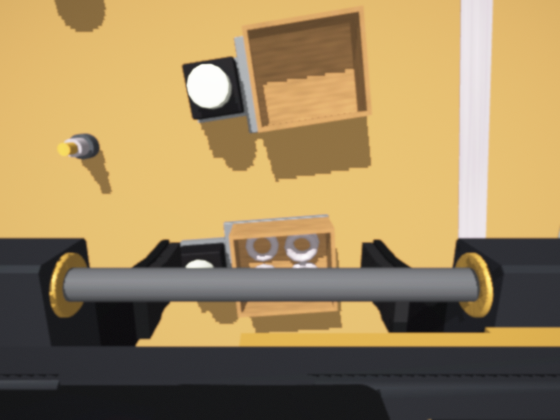

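The scene picture shows the keys of tubes (122,222), rings (208,252, half hidden), empty (299,265) and blocks (390,255), plus the blue look-alike (424,172). In the side picture they are at tubes (296,140), rings (260,180), empty (226,228) and blocks (212,291). The wrist picture shows the empty and rings stations. I'll refine these as white blobs on the z = 62 mm plane.

```bash
cat > h.py <<'E'
import numpy as np,cv2
from rig import get_obs,cams
def onplane(m,uv,z):
    d=m['R'].T@np.array([(uv[0]-m['cx'])/m['fx'],(uv[1]-m['cy'])/m['fy'],1]);c=-m['R'].T@m['t']
    return c+d*(z-c[2])/d[2]
def keys(img,m,guess,z=.062,r=16):
    hsv=cv2.cvtColor(img,cv2.COLOR_BGR2HSV)
    w=((hsv[...,1]<60)&(hsv[...,2]>165)).astype(np.uint8)
    n,l,s,c=cv2.connectedComponentsWithStats(w)
    for k,g in guess.items():
        i=min((i for i in range(1,n) if s[i,4]>25),key=lambda i:np.hypot(*(c[i]-g)))
        print(k,c[i].round(1),s[i],onplane(m,c[i],z-.004).round(4))
E
python3 - <<'E'
from h import *
for n,g in (("scene",dict(t=(122,222),r=(208,252),e=(299,265),b=(390,255))),("side",dict(t=(296,140),r=(260,180),e=(226,228),b=(212,291))),("wrist",dict(e=(209,87),r=(200,268)))):
    print(n);m=cams.camera_model(n);keys(cv2.imread(f"pics/{n}0.png"),m,g)
s=cv2.imread("pics/scene0.png")[195:285,90:430];d=cv2.imread("pics/side0.png")[110:320,180:330]
a=cv2.resize(s,None,fx=2.3,fy=2.3,interpolation=2);b=cv2.resize(d,None,fx=1.8,fy=1.8,interpolation=2)
o=np.zeros((a.shape[0]+b.shape[0],a.shape[1],3),np.uint8);o[:a.shape[0]]=a;o[a.shape[0]:,:b.shape[1]]=b
cv2.imwrite("pics/z.png",o)
E
```

```text
scene
t [122.3 220.2] [113 213  19  16 215] [ 0.5124 -0.2835  0.058 ]
r [202.3 283.5] [199 278   6  11  26] [ 0.6373 -0.0837  0.058 ]
e [299.2 262.3] [291 255  17  16 216] [0.5677 0.0947 0.058 ]
b [391. 252.] [383 245  17  15 203] [0.5205 0.276  0.058 ]
side
t [295.2 137.9] [290 132  12  14 138] [ 0.5096 -0.2765  0.058 ]
r [259.3 179.1] [254 172  12  15 152] [ 0.5469 -0.0848  0.058 ]
e [225.  227.2] [219 220  13  16 180] [0.5663 0.1003 0.058 ]
b [211.7 290.7] [205 282  15  19 219] [0.5196 0.279  0.058 ]
wrist
e [207.6  85.5] [ 186   64   43   44 1477] [0.5704 0.0938 0.058 ]
r [198.6 264.1] [186 260  26   8 160] [ 0.5541 -0.0723  0.058 ]
```

View pics/z.png

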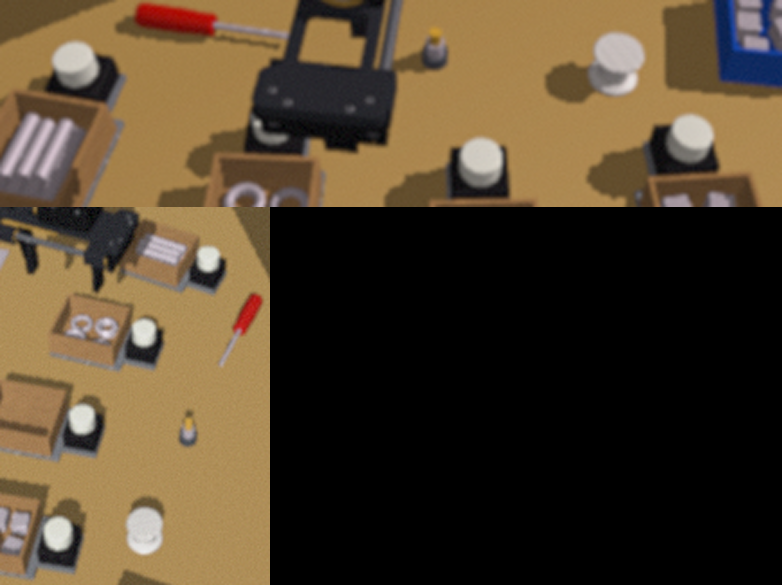

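The crop confirms the blobs: tubes key at crop (77,63), rings key partly hidden behind the gripper, empty (481,160), blocks (690,138). The spool lies toward the robot from the blocks station. I'll go to a viewing pose beside the tubes key with the fingers shut.

>>> servo_tool:
  moves: "-0.037 -0.011 0 0 0; -0.074 -0.022 0 0 0; -0.111 -0.033 0 0 0; -0.148 -0.044 0 0 0; -0.185 -0.055 0 0 0; -0.222 -0.066 0 0 0; -0.259 -0.077 0 0 0; -0.296 -0.088 0 0 0; -0.333 -0.1 0 0 0; -0.36 -0.11 0 0 0"

```text
time: 0.98
position: [0.5138, -0.3632, 0.2223]
tool_rot: [0.708, 0.707, -0.0, 0.0]
ft_force: [0.4, 0.4, 0.7]
grip_width: 0.0283
grip_force: 0.0
```

>>> servo_tool:
  moves: "0 0 0 0 0; 0 0 0 0 0; 0 0 0 0 0"

```text
time: 1.23
position: [0.5147, -0.3592, 0.2221]
tool_rot: [0.707, 0.707, 0.0, -0.001]
ft_force: [-0.1, 0.4, 0.7]
grip_width: 0.0083
grip_force: 0.0
```

Run:
```python
from h import *
o=get_obs();print(o['time'],o['position'],o['tool_rot'],o['ft_force'])
m=cams.camera_model("wrist");i=cams.camera("wrist");cv2.imwrite("pics/w1.png",i)
P=m['R']@np.array([.511,-.281,.058])+m['t'];g=(P[0]/P[2]*m['fx']+m['cx'],P[1]/P[2]*m['fy']+m['cy']);print(g)
keys(i,m,dict(t=g))
s=cams.camera("scene");keys(s,cams.camera_model("scene"),dict(r=(208,252),e=(299,263),b=(391,252)))
```

```text
1.2333 [ 0.51470429 -0.35924921  0.22205722] [ 7.07276582e-01  7.06936402e-01  3.15187888e-04 -8.12870621e-04] [-0.09162608  0.40720362  0.65601115]
(np.float64(265.720884464701), np.float64(104.30229035253063))
t [268.6 109.8] [ 248   88   42   44 1437] [ 0.5135 -0.2857  0.058 ]
r [208.2 243.8] [200 237  17  14 199] [ 0.5478 -0.0919  0.058 ]
e [299.2 262.1] [291 255  17  15 207] [0.5673 0.0947 0.058 ]
b [391.  251.6] [383 245  17  14 190] [0.5196 0.2761 0.058 ]
```

View pics/w1.png

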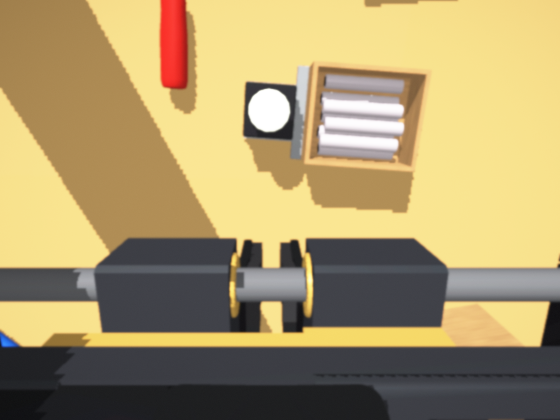

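The wrist picture shows the tubes key at (269,110), clear of the gripper, with the tubes box at (365,115). The key is at about (0.5135, −0.285). I'll move over it and descend.

>>> servo_tool:
  moves: "0.03 0 0.02 0 0; 0.055 -0.001 0.05 0 0; 0.074 -0.001 0.085 0 0; 0.074 -0.001 0.115 0 0; 0.074 -0.001 0.135 0 0; 0.074 -0.001 0.145 0 0; 0.074 -0.001 0.145 0 0; 0.074 -0.001 0.145 0 0"

```text
time: 2.0
position: [0.5146, -0.2855, 0.0779]
tool_rot: [0.707, 0.708, 0.0, 0.0]
ft_force: [0.0, -0.6, 0.2]
grip_width: 0.0004
grip_force: 0.0
```

Run:
```python
from h import *
o=get_obs();print(o['time'],o['position'],o['ft_force'],o['grip_width'])
a=cams.camera("scene")[180:300,60:180];b=cams.camera("side")[80:200,230:350]
cv2.imwrite("pics/c1.png",cv2.resize(np.hstack([a,b]),None,fx=3.3,fy=3.3,interpolation=2))
```

```text
2.0 [ 0.51461687 -0.28554065  0.07785086] [ 0.00925914 -0.55614066  0.20904229] 0.0004047528179915985
```

View pics/c1.png

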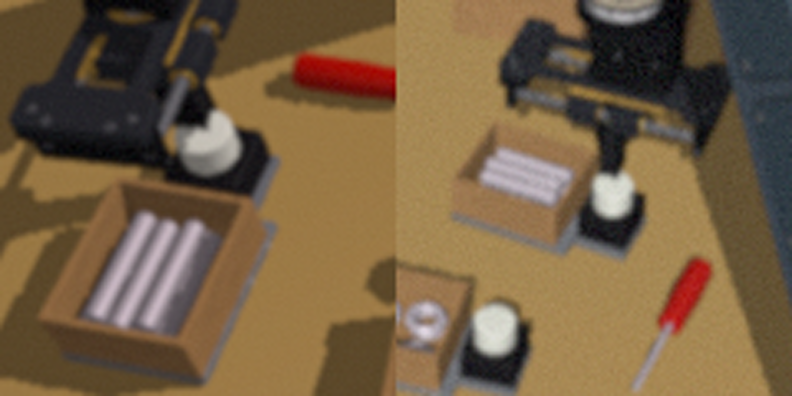

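The fingertips are above the tubes key in both views (crop (205,130) and (612,180)). I'll press slowly.

>>> servo_tool:
  moves: "0 0 0.008 0 0; 0 0 0.013 0 0; 0 0 0.015 0 0; 0 0 0.017 0 0; 0 0 0.019 0 0; 0 0 0.021 0 0; 0 0 0.023 0 0; 0 0 0.025 0 0; 0 0 0.027 0 0; 0 0 0.027 0 0"

```text
time: 2.93
position: [0.5138, -0.286, 0.0502]
tool_rot: [0.707, 0.707, -0.0, -0.0]
ft_force: [-1.3, -0.5, 1.8]
grip_width: 0.0006
grip_force: 0.9
```

About 2 N at z = 0.050, so the key is roughly 10 mm in. I'll press a touch more, then lift and go to the rings key (view pose first).

>>> servo_tool:
  moves: "0 0 0.001 0 0; 0 0 0.001 0 0; 0 0 -0.005 0 0; 0 0 -0.02 0 0; 0 0 -0.05 0 0; 0 0 -0.09 0 0; 0.03 0.01 -0.12 0 0; 0.06 0.02 -0.15 0 0; 0.09 0.034 -0.17 0 0; 0.115 0.034 -0.172 0 0"

```text
time: 3.77
position: [0.5531, -0.1707, 0.2283]
tool_rot: [0.707, 0.707, 0.003, 0.006]
ft_force: [0.9, -1.0, 1.4]
grip_width: 0.0002
grip_force: 0.0
```

>>> servo_tool:
  moves: "0 0 0 0 0; 0 0 0 0 0; 0 0 0 0 0"

```text
time: 4.02
position: [0.5479, -0.1712, 0.2224]
tool_rot: [0.707, 0.707, -0.0, 0.0]
ft_force: [-0.1, 0.9, 0.5]
grip_width: 0.0003
grip_force: 0.0
```

Run:
```python
from h import *
o=get_obs();print(o['time'],o['position'],o['ft_force'])
m=cams.camera_model("wrist");i=cams.camera("wrist")
P=m['R']@np.array([.548,-.092,.058])+m['t'];g=(P[0]/P[2]*m['fx']+m['cx'],P[1]/P[2]*m['fy']+m['cy']);print(g)
keys(i,m,dict(r=g),.066)
s=cams.camera("side");ms=cams.camera_model("side");keys(s,ms,dict(t=(295,138),r=(259,179)))
a=cams.camera("scene");keys(a,cams.camera_model("scene"),dict(t=(122,220)))
cv2.imwrite("pics/c2.png",np.hstack([cv2.resize(i,(400,300)),cv2.resize(s[100:205,210:350],(400,300),interpolation=2)]))
```

```text
4.0167 [ 0.5478939  -0.17115691  0.22244554] [-0.07291984  0.8780752   0.4644031 ]
(np.float64(270.04364796786547), np.float64(102.79233736709529))
r [272.9 103.5] [ 252   82   42   44 1426] [ 0.5505 -0.0927  0.062 ]
t [295.2 139.3] [290 134  11  12 103] [ 0.5078 -0.2707  0.058 ]
r [259.4 179. ] [254 172  12  15 149] [ 0.5468 -0.0852  0.058 ]
t [123.  222.9] [115 216  17  14 182] [ 0.5189 -0.2797  0.058 ]
```

View pics/c2.png

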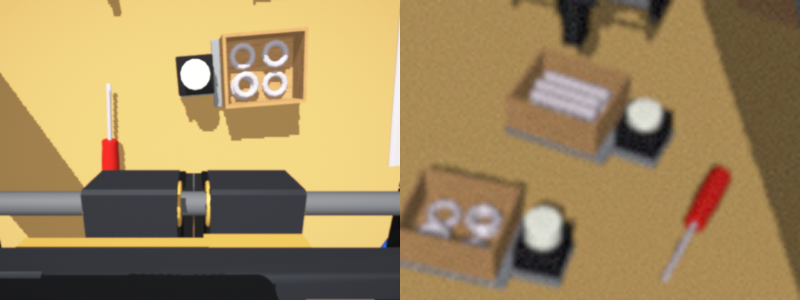

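The wrist half shows the rings key at full-image (273,104). In the side half the tubes key at (645,115) now sits visibly lower than the rings key, so it is pressed. Next is the rings key.

>>> servo_tool:
  moves: "0.03 0 0.02 0 0; 0.055 0.001 0.05 0 0; 0.078 0.002 0.085 0 0; 0.078 0.002 0.115 0 0; 0.078 0.002 0.135 0 0; 0.078 0.002 0.145 0 0; 0.078 0.002 0.145 0 0; 0.078 0.002 0.145 0 0"

```text
time: 4.83
position: [0.5502, -0.0939, 0.0773]
tool_rot: [0.708, 0.707, -0.0, -0.0]
ft_force: [-0.5, -0.7, 0.8]
grip_width: 0.0006
grip_force: 0.0
```

>>> servo_tool:
  moves: "0 0 0.008 0 0; 0 0 0.013 0 0; 0 0 0.015 0 0; 0 0 0.017 0 0; 0 0 0.019 0 0; 0 0 0.021 0 0; 0 0 0.023 0 0; 0 0 0.025 0 0; 0 0 0.027 0 0; 0 0 0.027 0 0"

```text
time: 5.67
position: [0.5502, -0.0931, 0.0503]
tool_rot: [0.707, 0.707, 0.0, 0.0]
ft_force: [0.0, -1.5, 1.8]
grip_width: 0.0008
grip_force: 0.9
```

>>> servo_tool:
  moves: "0 0 0.001 0 0; 0 0 0.001 0 0; 0 0 -0.005 0 0; 0 0 -0.02 0 0; 0 0 -0.05 0 0; 0 0 -0.09 0 0; 0.02 0 -0.13 0 0; 0.05 -0.01 -0.165 0 0; 0.085 -0.01 -0.172 0 0; 0.12 -0.01 -0.172 0 0"

```text
time: 6.5
position: [0.5414, 0.0282, 0.227]
tool_rot: [0.708, 0.706, 0.003, 0.003]
ft_force: [1.4, 0.1, -0.1]
grip_width: 0.0006
grip_force: 0.0
```

>>> servo_tool:
  moves: "0.037 -0.005 0 0 0; 0.074 -0.01 0 0 0; 0.111 -0.015 0 0 0; 0.148 -0.02 0 0 0; 0.173 -0.02 0 0 0; 0.173 -0.02 0 0 0; 0.173 -0.02 0 0 0; 0.173 -0.02 0 0 0"

```text
time: 7.17
position: [0.5195, 0.1998, 0.2225]
tool_rot: [0.707, 0.707, -0.0, -0.0]
ft_force: [-0.6, -0.4, -0.1]
grip_width: 0.0004
grip_force: 0.0
```

Run:
```python
from h import *
o=get_obs();print(o['time'],o['position'],o['ft_force'])
m=cams.camera_model("wrist");i=cams.camera("wrist")
P=m['R']@np.array([.521,.276,.058])+m['t'];g=(P[0]/P[2]*m['fx']+m['cx'],P[1]/P[2]*m['fy']+m['cy']);print(g)
keys(i,m,dict(b=g),.066)
s=cams.camera("side");a=cams.camera("scene");keys(a,cams.camera_model("scene"),dict(t=(122,220),r=(208,245),b=(391,252)))
cv2.imwrite("pics/c3.png",np.hstack([cv2.resize(i,(400,300)),cv2.resize(s[100:250,180:330],(300,300),interpolation=2)]))
```

```text
7.1667 [0.51953702 0.19980271 0.22249763] [-0.56374901 -0.44145971 -0.13757233]
(np.float64(271.7226671238718), np.float64(106.29222434078926))
b [274.6 108.8] [ 254   88   42   43 1418] [0.5234 0.2738 0.062 ]
t [123.  222.9] [115 216  17  14 186] [ 0.5189 -0.2797  0.058 ]
r [123.  222.9] [115 216  17  14 186] [ 0.5189 -0.2797  0.058 ]
b [391. 252.] [383 245  17  15 204] [0.5204 0.276  0.058 ]
```

View pics/c3.png

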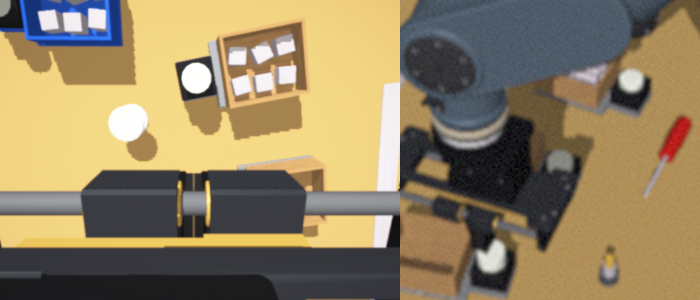

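The wrist half shows the blocks key at full-image (275,109), beside the natural-coloured box. The spool is at about (180,172) and the blue look-alike is upper left. The side view of the rings key is shaded and partly covered, so I'll check it afterwards.

>>> servo_tool:
  moves: "0.03 0 0.02 0 0; 0.055 0.002 0.05 0 0; 0.074 0.003 0.085 0 0; 0.074 0.003 0.115 0 0; 0.074 0.003 0.135 0 0; 0.074 0.003 0.145 0 0; 0.074 0.003 0.145 0 0; 0.074 0.003 0.145 0 0"

```text
time: 7.98
position: [0.5236, 0.2733, 0.0777]
tool_rot: [0.708, 0.707, 0.0, -0.0]
ft_force: [1.0, 0.0, 0.1]
grip_width: 0.0004
grip_force: 0.0
```

Run:
```python
from h import *
o=get_obs();print(o['time'],o['position'],o['ft_force'])
a=cams.camera("scene");b=cams.camera("side")
cv2.imwrite("pics/c4.png",np.vstack([cv2.resize(a[200:290,90:430],None,fx=2.3,fy=2.3,interpolation=2)[:,:750],cv2.resize(b[100:320,180:480],(750,390),interpolation=2)[:,:750]]))
```

```text
7.9833 [0.52361917 0.27326097 0.07773478] [0.97164877 0.03646555 0.09040059]
```

View pics/c4.png

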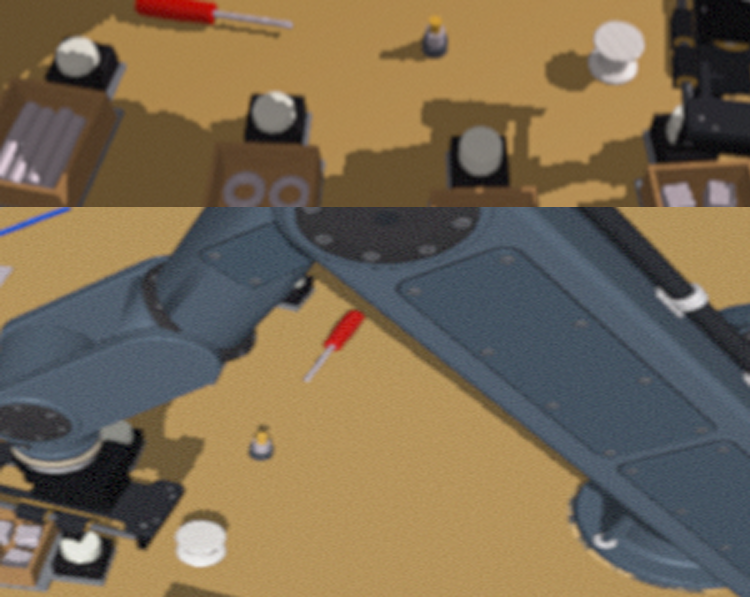

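In the top crop the rings key (273,113) and the tubes key (77,57) both sit lower than the empty key (480,150), so both are down. The fingertips are over the blocks key.

>>> servo_tool:
  moves: "0 0 0.008 0 0; 0 0 0.013 0 0; 0 0 0.015 0 0; 0 0 0.017 0 0; 0 0 0.019 0 0; 0 0 0.021 0 0; 0 0 0.023 0 0; 0 0 0.025 0 0; 0 0 0.027 0 0; 0 0 0.028 0 0"

```text
time: 8.92
position: [0.5228, 0.2739, 0.0493]
tool_rot: [0.707, 0.707, -0.0, -0.0]
ft_force: [-0.5, -1.9, 1.9]
grip_width: 0.0003
grip_force: 1.0
```

>>> servo_tool:
  moves: "0 0 0 0 0; 0 0 -0.005 0 0; 0 0 -0.02 0 0; 0 0 -0.05 0 0; 0 0 -0.09 0 0; 0 0 -0.13 0 0; -0.03 0 -0.16 0 0; -0.06 0 -0.172 0 0; -0.07 0 -0.172 0 0; -0.07 0 -0.172 0 0"

```text
time: 9.75
position: [0.5235, 0.2024, 0.2227]
tool_rot: [0.708, 0.706, 0.001, 0.001]
ft_force: [-0.5, 0.4, 0.1]
grip_width: 0.0006
grip_force: 0.0
```

>>> servo_tool:
  moves: "0 0 0 0 0; 0 0 0 0 0; 0 0 0 0 0"

```text
time: 10.0
position: [0.5222, 0.205, 0.2201]
tool_rot: [0.707, 0.707, -0.001, -0.001]
ft_force: [0.8, 0.2, -0.4]
grip_width: 0.0004
grip_force: 0.0
```

Run:
```python
from h import *
o=get_obs();print(o['time'],o['position'],o['ft_force'])
a=cams.camera("scene");b=cams.camera("wrist");m=cams.camera_model("wrist")
keys(b,m,dict(b=(274,108)),.054)
cv2.imwrite("pics/c5.png",np.vstack([cv2.resize(a[200:290,90:430],None,fx=2.3,fy=2.3,interpolation=2)[:,:700],cv2.resize(b[:280],(700,350))]))
```

```text
10.0 [0.5222111  0.20502487 0.22014743] [ 0.76925881  0.23129371 -0.4212284 ]
b [271.6 115.1] [ 252   95   40   42 1324] [0.5235 0.2738 0.05  ]
```

View pics/c5.png

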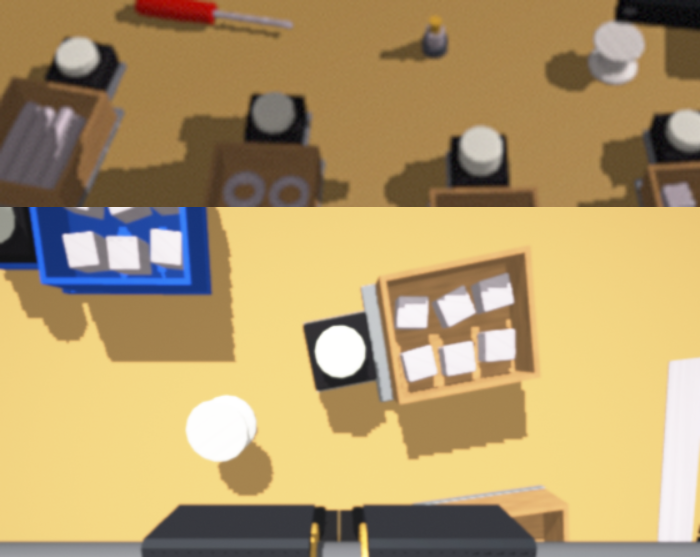

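The tubes (77,57), rings (273,113) and blocks (685,130) keys are all low in the scene crop. The empty key (481,150) is still tall, and nothing has shifted. I'll hand in.

```bash
python3 -c "
from rig import job
print(job.hand_in())"
```

```text
the job is handed in; nothing more can be done
None
```

I pressed the tubes, rings and blocks keys in that order. In the last picture all three sit low, the empty box's key is still up and nothing looks shifted. The job is handed in at about 10 s on the robot's clock; no verdict came back.

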